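# Press a tube label in the locking clamp

## Task

The yellow-capped blood tube stands in the bench clamp to have its label pressed on. Squeeze the clamp's two handles together until they snap over centre and stay locked on the tube by themselves, take your hand off and leave it locked for two full seconds, then pull the red release lever toward the handle end just until the clamp springs open, and stand the tube upright in an empty hole of the tube rack. Use no more force than the handles and the lever need: never jam the lever against its stop, and do not disturb the other things.

Things in the scene. Friction and masses are not known exactly. Their poses are not given: they have to be found in the camera images.
- clamp: Bench clamp like locking pliers lying flat, fixed to the top: grey base plate 170x90x8 mm (x -60 to +110), two handles toward its -x, two padded jaws toward +x. Origin on the surface under the handle pivot, z up. Offsets below are in its frame, mm. Behind x = -65 nothing lies under or beside the grips: fingers may go down to z = 25 outside them.
- nest (a point): Floor of the white cup between the jaws, at (70, 0, 8): bore 15.6, outer diameter 25, rim at z = 28 mm. The tube stands in it. The jaws, z 32 to 47 mm, press the tube from -y (moving) and +y (fixed).
- handle (a joint): Angle of the moving handle about the clamp's vertical axis at its origin: 0 open (sprung), 0.30 rad closed on a hard stop. Resists with up to about 13 N at mid grip (most near 0.1), nothing at the dead centre near 0.22 rad; then it snaps to 0.30 and stays locked by itself, the sprung jaw pressing the tube.
- moving_handle: Steel moving handle with blue sleeve; origin on the pivot axis at the surface; when locked its axes match the clamp's, when open it is turned -0.30 rad about z.
- moving_grip (a point): Centre of the blue sleeve of the moving handle, on the clamp's +y side: 72 long (handle's x) x 13 wide x 20 high, z 29 to 49 mm. 105 mm behind the pivot; about 30 mm farther out (+y) when open than when locked, where it is parallel to the black sleeve.
- fixed_grip (a point): Centre of the black sleeve of the fixed handle, on the clamp's -y side, same size, immovable, at (-105, -12.5, 39) mm. Across the outsides the sleeves measure about 71 mm open at mid length, 65 mm open 20 mm nearer the pivot, and 38 mm locked: a hand squeezing both must shift 13 to 16 mm toward the fixed one as they close.
- lever (a joint): Angle of the red release lever about a vertical axis at (-20, -12.5) mm: 0 at rest (sprung), grows as its knob is pulled toward the clamp's -x. It has slack that differs every time (knob moves 2 to 20 mm at 1 to 4 N), then meets the trigger (up to 8 to 13 N); some 10 mm on, the clamp springs open and the pull drops, and about 3 mm later the lever jams on a hard stop.
- release_lever: The red release lever; origin on its axis at (-20, -12.5, 55.5) mm; at rest its axes match the clamp's. Its flat arm, 10 mm wide, z 51.5 to 59.5 mm, runs 60 mm along -y to the knob. A screw in the arm sets its slack; a dark trigger with a thin tail over the handles turns on the same axis.
- knob (a point): Point on the axis of the upright red pin at the lever's end, diameter 12 mm; at (-20, -72.5, 75.5) mm at rest; the pin stands from the arm's top (z = 59.5) to z = 89.5 mm. Free space all round it above the arm.
- sample_tube: Blood tube with yellow cap, body diameter 13, cap diameter 16 to 17 mm, 99 mm long, about 11 g; the cap is the top 27 mm. Origin at the centre of its bottom end, z along it to the cap. Starts standing in the cup.
- rack: White two-row tube rack, fixed, 46 (x) x 112 (y) x 54 mm high; origin under its centre. Ten holes about 16 mm wide at x = -10.5 and +10.5, y = -38.5, -19.5, 0, 19.5, 38.5 mm in its frame; sheets at z = 48 to 52 and 24 to 28 mm, floor at 4 mm. The two holes at y = +38.5 are taken.
- purple_tube: Blood tube with purple cap standing in the rack hole at (-10.5, 38.5) mm; same size as the sample tube; leave it alone.
- green_tube: Blood tube with green cap standing in the rack hole at (10.5, 38.5) mm; leave it alone.
- swab_carton: White and blue carton 58x98x48 mm, origin under its centre; bystander.
- pulse_oximeter: Blue and white clip 60x33x33 mm, origin under its centre; bystander.
- needle_carton: White and green carton 52x78x40 mm, origin under its centre; bystander.
- white_flask: White flask with cone cap, diameter 60, 180 mm tall, origin under its centre; bystander.

How it is judged:
On the way, in this order (a step that is already met when the one before it is completed fails the run):
1. the handle is locked closed over centre (above 0.28 rad), jaws on the tube, with the hand off both handles, for 2 s (value of joint handle above 0.28 rad and contact force between clamp and sample_tube above 0.8 N and horizontal distance between sample_tube and nest below 0.01 m and contact force between the fingers and clamp below 0.3 N), for 2 s.
2. the release lever is pulled (past 0.06 rad) while the handle is still locked (value of joint lever above 0.06 rad and value of joint handle above 0.25 rad).
3. the handle has sprung open (below 0.06 rad) (value of joint handle below 0.06 rad), for 0.1 s.
At the end, for the whole second after the job is handed in: The yellow-capped tube stands in a hole of the rack, down on the rack's floor (bottom within 12 mm of the rack's underside), within 0.2 rad of upright and at rest; the clamp is open (handle below 0.06 rad) (z of sample_tube in the frame of rack between 0 and 0.012 m and x of sample_tube in the frame of rack between -0.021 and 0.021 m and y of sample_tube in the frame of rack between -0.05 and 0.05 m and angle between sample_tube's own z axis and vertical below 0.2 rad and linear speed of sample_tube below 0.02 m/s and value of joint handle below 0.06 rad); the robot touches nothing.
It fails at once if a handle is forced: more than 50 N on the moving handle, or the fingers press on the whole clamp with more than 60 N in all (contact force between the fingers and moving_handle above 50 N or contact force between the fingers and clamp above 60 N).
It fails at once if the release lever is jammed: more than 18 N on it (contact force between the fingers and release_lever above 18 N).
It fails at once if a bystander is moved more than 20 mm or a racked tube more than 15 mm (distance of any of swab_carton, pulse_oximeter, needle_carton, white_flask from where it was at the start of the episode above 0.02 m or distance of any of purple_tube, green_tube from where it was at the start of the episode above 0.015 m).
It also fails if it takes over 72 s, if anything falls off the work surface, if the arm or the gripper's body presses on something with over 40 N, if the wrist force passes 120 N, or if a joint passes its speed limit or range.

## Robot

A 6-joint arm with a two-finger parallel gripper is mounted at the origin on a cart in front of the work surface, level with it; the furniture and walls round the work are solid. World frame = base frame: x ahead of the robot, y to its left, z up, the work surface at z = 0. Lengths are in m, angles in rad, forces in N, time in s.
With the tool pointing down it reaches from about 0.3 to 0.875 m from the base axis. Payload 6.4 kg.
Tool frame: the origin (TCP) lies at the very end of the fingers, on their centre line; the grasp point (between the pads) lies 19 mm behind it; z points along the fingers, y is the line along which they close (so a half turn about z gives the same grasp; the last joint's range is limited). The gripper opens to 85 mm and grips with 20 to 120 N. Pads are 22 mm wide; open, the fingers measure 114 mm over their backs; the gripper's body (76 mm by 85 mm) begins 54 mm behind the grasp point. The pads swing forward as they close: fully open they stand 13 mm farther back than shut.
Start: joints at [0.962, 0.181, 1.607, -0, 1.354, -0.206], TCP at [0.225, 0.529, 0.21] pointing down, gripper open.
Joint ranges: [-2.99, 2.99], [-0.89, 2.07], [0.3, 2.58], [-1.14, 4.28], [0, 2.63], [-3.12, 3.12]. Speed limits (rad/s): [2.57, 2.57, 3.01, 3.14, 3.14, 3.14].

## Interface

Orientations are given as a unit quaternion [w, x, y, z].
In Python, from bench import * gives the robot as it stands. The module is installed in compiled form; this text tells all that it offers.
- The arm moves only by the tool arm_command, never from a script. Its arguments are lists of equal length, an entry for each row: "dp": the shift along the tool's x, y, z in units of 0.25 m (1.0 is 0.25 m), a list of three; "turn": the turn, a rotation vector about the tool's x, y, z in units of 30 degrees (1.0 is 30 degrees), a list of three; "jaw": the opening, from 0 (shut) to 1 (fully open). A call has 1 to 5 rows; each row is the pose to reach, as a shift and turn from the pose commanded when the call began, along the tool's axes at that moment; what a row does not reach only later rows make up. A row lasts 1/8 s, in which the tool goes at most 62.5 mm and 10.7 degrees, less where a joint would pass 70% of its speed; a pose out of reach is approached as far as the arm can. A call with a number of a shift or a turn outside -1 to 1 is refused whole. A call with a gripper value outside its range is refused whole. The fingers move at their own pace and stop on an object; the grip force is fixed at half the most. Time passes only in rows, so rows that repeat a pose let the fingers close. It gives the time, the measured TCP pose, the force, the opening and the grip force at its end, in the units of the state.
- get_obs(): the state, without advancing time (a new reading comes with each control period).
- camera(name): name is "scene" or "top"; returns the picture (480x640x3 uint8, blue, green, red); there is no depth.
- get_calibration(name): a dict with "camera_matrix" (3x3 intrinsics, pixels), "k1" (the pictures are not rectified: a ray, as slopes to the right and down, at radius r is drawn at 1 + k1 r^2 times it, then the intrinsics apply), "R" (3x3) and "t" (3): a world point X has camera coordinates R X + t. Camera axes: x right, y down, z forward; pixel columns grow to the right and rows downward; lengths in m; the calibration is good to about 2 mm. A picture is of the moment at which its call begins. get_calibration takes no time and is no camera call.
- hand_in(): hands the job in; it is judged then, once.
The state is a dict: "time_s": time; "q": joint angles; "dq": joint speeds; "joint_efforts": joint torques, N m; "eef_pos": TCP position; "eef_rot": TCP orientation; "wrist_force": force on the tool from outside, world axes, zero at the start; "torque": the same for the moment, N m; "opening": opening from 0.0 (shut) to 1.0 (fully open); "grasp_force": force on a finger pad.
Only numpy, scipy, OpenCV 4.12 (cv2) and the standard library are available. Lean on these libraries where they do the work, as an engineer would, in place of code of your own. Each camera call takes 0.05 s, during which the arm holds its last target. There are 200 camera calls.

## Working session

There is one attempt and no reset: what is moved stays moved. The work goes in short steps, Python scripts to look and compute and a tool call to move; the robot and the scene stay as the last step left them, time stands still between calls to the robot, and variables do not carry over. Pictures are saved under pics/ and viewed, at most 10 in all, crops included, and the job is handed in when it is done.

Besides the shell and the picture viewer there is one more tool, called after "Request:" as a command line: name --argument value ..., lists and objects as JSON in quotes. arm_command: Moves the arm, as the interface text tells. Its arguments: {"type":"object","properties":{"dp":{"type":"array"},"turn":{"type":"array"},"jaw":{"type":"array"}},"required":["dp","turn","jaw"]}

```bash
mkdir -p pics; ls; python3 - <<'E'
from bench import *
import cv2
o=get_obs();print(o)
for n in("scene","top"):
    cv2.imwrite(f"pics/{n}0.png",camera(n));print(n,get_calibration(n))
E
```

```text
pics
{'time_s': 0.0, 'q': array([ 9.61704488e-01,  1.81499887e-01,  1.60803234e+00, -5.62163243e-07,
        1.35375675e+00, -2.06274039e-01]), 'dq': array([-0.00102915, -0.00086245, -0.00087467, -0.00102873,  0.00063574,
        0.000564  ]), 'joint_efforts': array([ 3.29872091e-04, -4.44879305e+01, -3.51330757e+01, -1.26744853e-04,
        8.98088532e-03, -2.01793927e-05]), 'eef_pos': array([0.22503642, 0.52850095, 0.20919554]), 'eef_rot': array([-3.36030584e-04,  2.00049817e-01,  9.79785360e-01, -7.78758307e-04]), 'wrist_force': array([-0.41518461, -0.07962504, -0.64980554]), 'torque': array([-0.04950893, -0.03679536, -0.0348439 ]), 'grasp_force': 0.0, 'opening': 0.9994221404159398}
scene {'camera_matrix': array([[496.66844121,   0.        , 323.22520426],
       [  0.        , 496.66844121, 240.80975716],
       [  0.        ,   0.        ,   1.        ]]), 'k1': -0.055040401090076706, 'R': array([[ 0.44767071, -0.89408854, -0.01402199],
       [-0.43673636, -0.20493688, -0.87593506],
       [ 0.78028988,  0.39825438, -0.48222521]]), 't': array([-0.23762709,  0.32140383,  0.82526049])}
top {'camera_matrix': array([[439.51154831,   0.        , 321.50487526],
       [  0.        , 439.51154831, 235.60306862],
       [  0.        ,   0.        ,   1.        ]]), 'k1': -0.027767980924158372, 'R': array([[-5.53439760e-03, -9.99982981e-01, -1.84617190e-03],
       [-9.76399028e-01,  5.80246111e-03, -2.15896432e-01],
       [ 2.15903470e-01,  6.07743754e-04, -9.76414524e-01]]), 't': array([-0.01392661,  0.56417109,  1.19237649])}
```

View pics/scene0.png

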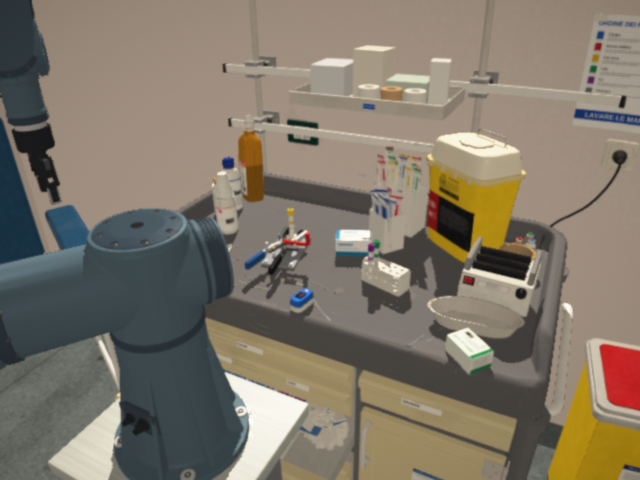

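View pics/top0.png

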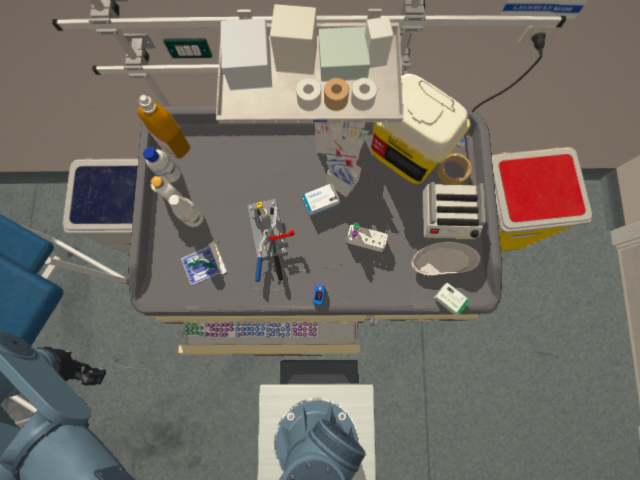

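The top view shows the clamp around (268,240), with its handles toward the robot, the lever knob at (291,234), the yellow cap at (260,206) and the rack at (367,237). I'll enlarge both views.

```bash
python3 - <<'E'
import cv2
a=cv2.imread("pics/top0.png")[190:290,240:400];cv2.imwrite("pics/topc.png",cv2.resize(a,None,fx=5,fy=5,interpolation=cv2.INTER_CUBIC))
a=cv2.imread("pics/scene0.png")[200:300,240:420];cv2.imwrite("pics/scenec.png",cv2.resize(a,None,fx=4.4444,fy=4.4444,interpolation=cv2.INTER_CUBIC))
E
```

```text
(no output)
```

View pics/topc.png

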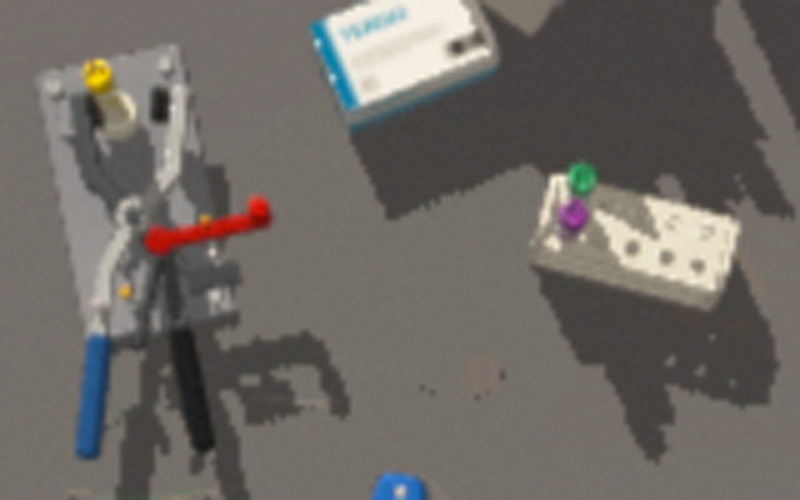

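View pics/scenec.png

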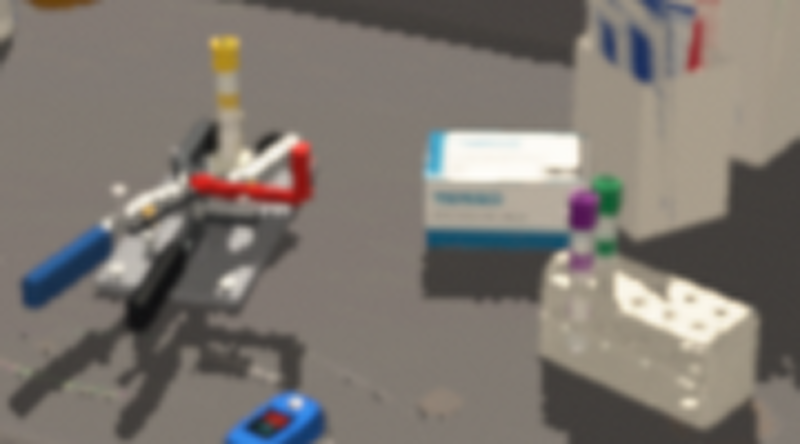

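The crops show these points:
- **Top crop:** cap (97,70), knob top (260,205), lever axis (157,240), black sleeve (182,333) to (205,447), blue sleeve (98,337) to (88,455), rack holes (632,247), (667,257), (698,265), (672,222) and (707,233).
- **Scene crop:** cap (225,42), knob (300,145), purple cap (583,195), green cap (607,180).

Next I'll fit the poses and check the heights by triangulation.

```bash
cat > h.py <<'E'
import numpy as np,cv2
from bench import *
from scipy.optimize import least_squares
C={n:get_calibration(n) for n in("scene","top")}
def proj(n,X):
    c=C[n];k=np.array([c["k1"],0,0,0.]);return cv2.projectPoints(np.atleast_2d(np.array(X,float)),cv2.Rodrigues(c["R"])[0],c["t"],c["camera_matrix"],k)[0][:,0]
def T(p,L):
    L=np.atleast_2d(np.array(L,float));c,s=np.cos(p[2]),np.sin(p[2])
    return np.c_[p[0]+c*L[:,0]-s*L[:,1],p[1]+s*L[:,0]+c*L[:,1],L[:,2]]
def tri(ut,us):
    return least_squares(lambda X:np.r_[(proj("top",X)[0]-ut),(proj("scene",X)[0]-us)],[.6,.1,.05])
def ct(u):return (np.array(u)+.5)/5-.5+np.array([240,190])
def cs(u):return (np.array(u)+.5)/4.4444-.5+np.array([240,200])
def fit(obs,p0):
    f=lambda p:np.concatenate([proj(n,T(p,np.array(L)/1e3))[0]-u for n,L,u in obs])
    r=least_squares(f,p0,loss="soft_l1");return r.x,f(r.x).reshape(-1,2)
E
python3 - <<'E'
from h import *
np.set_printoptions(precision=4,suppress=True)
for nm,a,b in [("cap107",(97,70),(225,42)),("knob89",(260,205),(300,147)),("axis59",(157,240),(197,182)),("blk end49",(205,447),(135,322)),("purp103",(573,213),(583,195)),("green103",(582,178),(607,180))]:
    r=tri(ct(a),cs(b));print(nm,r.x,r.cost)
t=lambda L,u:("top",L,ct(u)); s=lambda L,u:("scene",L,cs(u))
o=[t((70,0,107),(97,70)),t((-20,-72.5,89.5),(260,205)),t((-20,-12.5,59.5),(157,240)),t((-141,-12.5,49),(205,447)),t((-69,-12.5,49),(182,333)),
t((-131,53.6,49),(88,455)),t((-62.2,32.3,49),(98,337)),t((110,45,8),(40,75)),t((110,-45,8),(180,47)),t((-60,-45,8),(238,318)),
s((70,0,107),(225,42)),s((-20,-72.5,89.5),(300,147)),s((-20,-12.5,59.5),(197,182))]
p,r=fit(o,[.6,.1,0]);print("clamp",p,"\n",r)
o=[t((-10.5,0,52),(632,247)),t((-10.5,-19.5,52),(667,257)),t((-10.5,-38.5,52),(698,265)),t((10.5,-38.5,52),(707,233)),t((10.5,-19.5,52),(672,222)),
t((-10.5,38.5,103),(573,213)),t((10.5,38.5,103),(582,178)),t((23,-56,54),(742,225)),t((-23,-56,54),(715,306)),
s((-10.5,38.5,103),(583,195)),s((10.5,38.5,103),(607,180))]
p,r=fit(o,[.6,-.15,-.27]);print("rack",p,"\n",r)
E
```

```text
cap107 [0.6474 0.1569 0.1054] 0.021085731356090036
knob89 [0.5731 0.0659 0.0891] 0.03906329246944943
axis59 [0.5597 0.1272 0.0588] 1.2384680474846118e-05
blk end49 [0.444  0.0997 0.0364] 0.040804463291517955
purp103 [ 0.5647 -0.109   0.1034] 0.3105006023292161
green103 [ 0.5846 -0.1146  0.1039] 0.4270560646834758
clamp [0.5757 0.1413 0.2134] 
 [[ 0.3085  0.8997]
 [ 0.0636  0.442 ]
 [ 0.818   0.2698]
 [-0.0676  0.5624]
 [-0.4527 -1.1869]
 [-0.3212  0.5763]
 [ 0.5064 -0.919 ]
 [-0.7656 -0.0552]
 [ 0.3544 -0.6702]
 [-0.0218 -1.077 ]
 [-0.5226 -0.0026]
 [-0.5986  0.1509]
 [ 0.604   0.1221]]
rack [ 0.5643 -0.148  -0.3117] 
 [[-0.0216  0.3849]
 [-0.496   0.387 ]
 [-0.3266  0.7412]
 [-0.1225  0.3132]
 [ 0.5282  0.5718]
 [ 0.1919 -0.7491]
 [ 0.5571 -0.7872]
 [ 0.0112 -0.497 ]
 [ 1.0559 -1.6922]
 [-0.6281 -0.1064]
 [-0.4013  0.1424]]
```

```bash
cat >> h.py <<'E'
from scipy.spatial.transform import Rotation as Ro
CL=[.5757,.1413,.2134]; RK=[.5643,-.148,-.3117]
def go(xyz,ya):
    "print dp, turn for TCP at world xyz (m), pointing down, tool y at world angle ya"
    o=get_obs();q=o["eef_rot"];R=Ro.from_quat([q[1],q[2],q[3],q[0]]).as_matrix()
    y=np.array([np.cos(ya),np.sin(ya),0]);z=np.array([0,0,-1.]);D=np.c_[np.cross(y,z),y,z]
    print("dp",np.round(R.T@(np.array(xyz)-o["eef_pos"])/.25,4),"turn",np.round(np.degrees(Ro.from_matrix(R.T@D).as_rotvec())/30,4))
E
echo ok
```

```text
ok
```

Request:
arm_command --dp '[[-0.787,-0.504,0],[-0.787,-0.504,0],[-0.787,-0.504,0],[-0.787,-0.504,0],[-0.787,-0.504,0]]' --turn '[[0,0,-1],[0,0,-1],[0,0,-1],[0,0,-1],[0,0,-1]]' --jaw '[1,1,1,1,1]'

```text
time_s: 0.72
eef_pos: [0.3591, 0.3327, 0.2098]
eef_rot: [0.0, -0.057, 0.998, -0.001]
wrist_force: [-0.0, -0.1, 0.3]
opening: 1.0
grasp_force: 0.0
```

```bash
python3 -c "
from h import *
X=T(CL,[-.085,.0205,.13])[0];print(X,get_obs()['eef_pos'],get_obs()['q']);go(X,np.pi/2+CL[2])"
```

```text
[0.48828653 0.14333335 0.13      ] [0.35913812 0.33271214 0.20984605] [ 5.04888102e-01 -1.28339469e-02  1.81586436e+00 -9.64786118e-04
  1.33892220e+00 -1.18043149e+00]
dp [-0.4265 -0.8114  0.3202] turn [-0.0019 -0.     -0.1884]
```

Request:
arm_command --dp '[[-0.4265,-0.8114,0.32],[-0.4265,-0.8114,0.32],[-0.4265,-0.8114,0.32],[-0.4265,-0.8114,0.32],[-0.4265,-0.8114,0.32]]' --turn '[[-0.002,0,-0.188],[-0.002,0,-0.188],[-0.002,0,-0.188],[-0.002,0,-0.188],[-0.002,0,-0.188]]' --jaw '[1,1,1,1,1]'

```text
time_s: 1.35
eef_pos: [0.4876, 0.1455, 0.1283]
eef_rot: [-0.002, -0.107, 0.994, 0.001]
wrist_force: [-1.0, 0.2, 0.0]
opening: 0.994
grasp_force: 0.0
```

```bash
python3 - <<'E'
from h import *
X=T(CL,[-.085,.0205,.025])[0];go(X,np.pi/2+CL[2])
for n in("top","scene"):
    im=camera(n);u=proj(n,T(CL,[-.07,.0,.06]))[0].astype(int)
    a=im[max(0,u[1]-40):u[1]+40,u[0]-45:u[0]+55];print(n,u)
    globals()[n]=cv2.resize(a,None,fx=4,fy=5 if 0 else 4,interpolation=cv2.INTER_CUBIC)
cv2.imwrite("pics/c2.png",np.hstack([top,scene]))
E
```

```text
dp [-0.0022 -0.0096  0.4133] turn [ 0.0026 -0.0055  0.0033]
top [270 255]
scene [273 249]
```

View pics/c2.png

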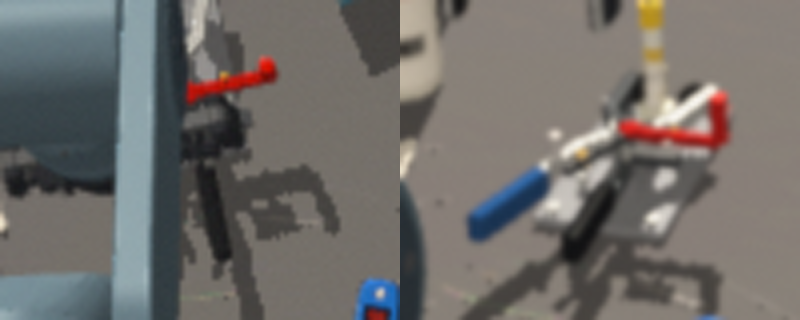

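The scene crop shows the fingers above the sleeves, which haven't been touched; the arm covers the handles in the top view. Going down now.

Request:
arm_command --dp '[[-0.002,-0.0096,0.21],[-0.002,-0.0096,0.38],[-0.002,-0.0096,0.413],[-0.002,-0.0096,0.413]]' --turn '[[0.002,-0.005,0.003],[0.002,-0.005,0.003],[0.002,-0.005,0.003],[0.002,-0.005,0.003]]' --jaw '[1,1,1,1]'

```text
time_s: 1.95
eef_pos: [0.4883, 0.1464, 0.0276]
eef_rot: [0.001, -0.109, 0.994, 0.0]
wrist_force: [0.2, -0.8, 0.6]
opening: 1.0
grasp_force: 0.0
```

```bash
python3 - <<'E'
from h import *
X=T(CL,[-.085,.0205,.025])[0];go(X,np.pi/2+CL[2]);print(get_obs()['wrist_force'])
im=camera("scene");u=proj("scene",T(CL,[-.085,.0,.06]))[0].astype(int)
cv2.imwrite("pics/c3.png",cv2.resize(im[u[1]-50:u[1]+40,u[0]-60:u[0]+60],None,fx=6,fy=6,interpolation=cv2.INTER_CUBIC))
E
```

```text
dp [ 0.0028 -0.0121  0.0104] turn [0.0002 0.0056 0.0113]
[ 0.18776513 -0.75482249  0.57031144]
```

View pics/c3.png

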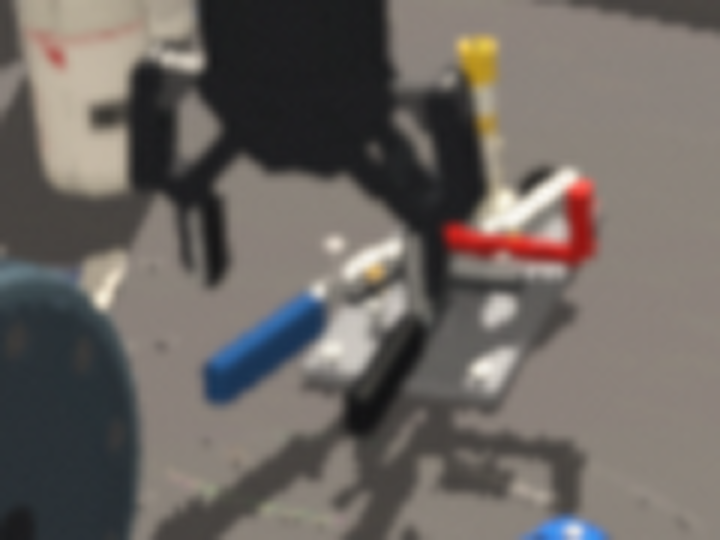

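Request:
arm_command --dp '[[0,-0.02,0.01],[0,-0.038,0.01],[0,-0.038,0.01],[0,-0.038,0.01]]' --turn '[[0,0.005,0.01],[0,0.005,0.01],[0,0.005,0.01],[0,0.005,0.01]]' --jaw '[0.9,0.85,0.85,0.85]'

```text
time_s: 2.5
eef_pos: [0.4905, 0.1359, 0.0246]
eef_rot: [0.0, -0.106, 0.994, 0.0]
wrist_force: [1.0, -0.2, 0.4]
opening: 0.851
grasp_force: 0.0
```

```bash
cat >> h.py <<'E'
def loc(P=CL):
    o=get_obs();d=o["eef_pos"]-np.r_[P[:2],0];c,s=np.cos(P[2]),np.sin(P[2])
    print("local mm",np.round([1e3*(c*d[0]+s*d[1]),1e3*(-s*d[0]+c*d[1]),1e3*d[2]],1),"F loc",np.round([c*o['wrist_force'][0]+s*o['wrist_force'][1],-s*o['wrist_force'][0]+c*o['wrist_force'][1],o['wrist_force'][2]],2),"open",o['opening'],"gf",o['grasp_force'],"t",o['time_s'])
E
python3 -c "
from h import *
loc();go(T(CL,[-.085,.014,.025])[0],np.pi/2+CL[2])"
```

```text
local mm [-84.4  12.7  24.6] F loc [ 0.96 -0.43  0.4 ] open 0.8511084418161828 gf 0.0 t 2.5
dp [ 0.0024  0.005  -0.0017] turn [-0.      0.0008 -0.0027]
```

Request:
arm_command --dp '[[0,-0.005,0],[0,-0.011,0],[0,-0.016,0],[0,-0.021,0],[0,-0.021,0]]' --turn '[[0,0,0],[0,0,0],[0,0,0],[0,0,0],[0,0,0]]' --jaw '[0.81,0.78,0.74,0.706,0.706]'

```text
time_s: 3.12
eef_pos: [0.4915, 0.1308, 0.0243]
eef_rot: [-0.0, -0.106, 0.994, 0.0]
wrist_force: [0.8, -0.3, -0.2]
opening: 0.705
grasp_force: 0.0
```

```bash
python3 -c "
from h import *
loc()"
```

```text
local mm [-84.6   7.6  24.3] F loc [ 0.66 -0.5  -0.17] open 0.704632323689069 gf 0.0 t 3.125
```

```bash
python3 - <<'E'
from h import *
im=camera("scene");u=proj("scene",T(CL,[-.085,.0,.05]))[0].astype(int)
cv2.imwrite("pics/c4.png",cv2.resize(im[u[1]-40:u[1]+32,u[0]-48:u[0]+48],None,fx=8,fy=8,interpolation=cv2.INTER_CUBIC))
o=[u[0]-48,u[1]-40]
for L in [(-85,7.6-30,25),(-85,7.6+30,25),(-85,7.6-30,33),(-85,7.6+30,33),(-85,-19,49),(-85,46,49),(-131,53.6,49)]: print(L,np.round((proj("scene",T(CL,np.array(L)/1e3))[0]-o)*8))
E
```

```text
(-85, -22.4, 25) [463. 403.]
(-85, 37.6, 25) [283. 381.]
(-85, -22.4, 33) [461. 381.]
(-85, 37.6, 33) [281. 359.]
(-85, -19, 49) [448. 336.]
(-85, 46, 49) [252. 312.]
(-131, 53.6, 49) [173. 384.]
```

View pics/c4.png

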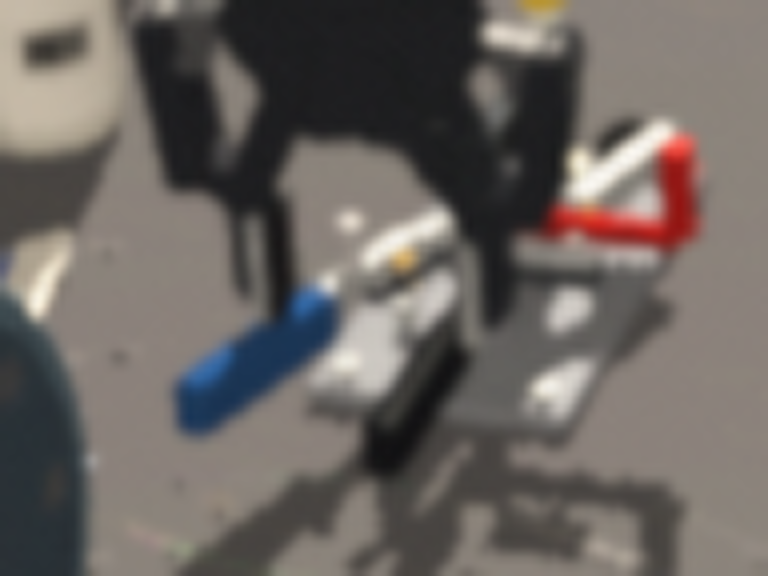

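The right finger (490,325) stands just outside the black sleeve and the left one (280,315) behind the blue sleeve. There's no contact yet, so I'll keep closing slowly.

Request:
arm_command --dp '[[0,-0.003,0],[0,-0.006,0],[0,-0.009,0],[0,-0.009,0]]' --turn '[[0,0,0],[0,0,0],[0,0,0],[0,0,0]]' --jaw '[0.69,0.67,0.65,0.65]'

```text
time_s: 3.68
eef_pos: [0.492, 0.1287, 0.0243]
eef_rot: [0.0, -0.106, 0.994, 0.0]
wrist_force: [-0.4, -0.0, -0.3]
opening: 0.647
grasp_force: 0.0
```

```bash
python3 -c "
from h import *
loc()"
```

```text
local mm [-84.5   5.4  24.3] F loc [-0.4   0.08 -0.28] open 0.6470753597687735 gf 0.0 t 3.675
```

Request:
arm_command --dp '[[0,0.02,0],[0,0.038,0],[0,0.038,0],[0,0.038,0.03],[0,0.038,0.048]]' --turn '[[0,0,0],[0,0,0],[0,0,0],[0,0,0],[0,0,0]]' --jaw '[0.8,0.9,0.9,0.9,0.9]'

```text
time_s: 4.3
eef_pos: [0.4895, 0.1379, 0.0116]
eef_rot: [-0.0, -0.106, 0.994, 0.0]
wrist_force: [-0.3, 0.7, 0.8]
opening: 0.901
grasp_force: 0.0
```

```bash
python3 - <<'E'
from h import *
loc()
im=camera("scene");u=proj("scene",T(CL,[-.085,.0,.05]))[0].astype(int)
a=cv2.resize(im[u[1]-30:u[1]+30,u[0]-40:u[0]+40],None,fx=10,fy=10,interpolation=cv2.INTER_CUBIC)
a=np.clip(a.astype(float)*2.2,0,255).astype(np.uint8)
o=[u[0]-40,u[1]-30]
for L in [(-85,15-38,25),(-85,15+38,25),(-85,15-38,50),(-85,15+38,50),(-141,-12.5,49),(-69,-12.5,49)]:
    p=((proj("scene",T(CL,np.array(L)/1e3))[0]-o)*10).astype(int);print(L,p);cv2.circle(a,tuple(map(int,p)),4,(0,255,0),-1)
cv2.imwrite("pics/c5.png",a)
E
```

```text
local mm [-84.9  15.   11.6] F loc [-0.11  0.76  0.82] open 0.9005210210634719 gf 0.0 t 4.3
(-85, -23, 25) [500 404]
(-85, 53, 25) [216 368]
(-85, -23, 50) [495 318]
(-85, 53, 50) [208 283]
(-141, -12.5, 49) [378 433]
(-69, -12.5, 49) [476 285]
```

View pics/c5.png

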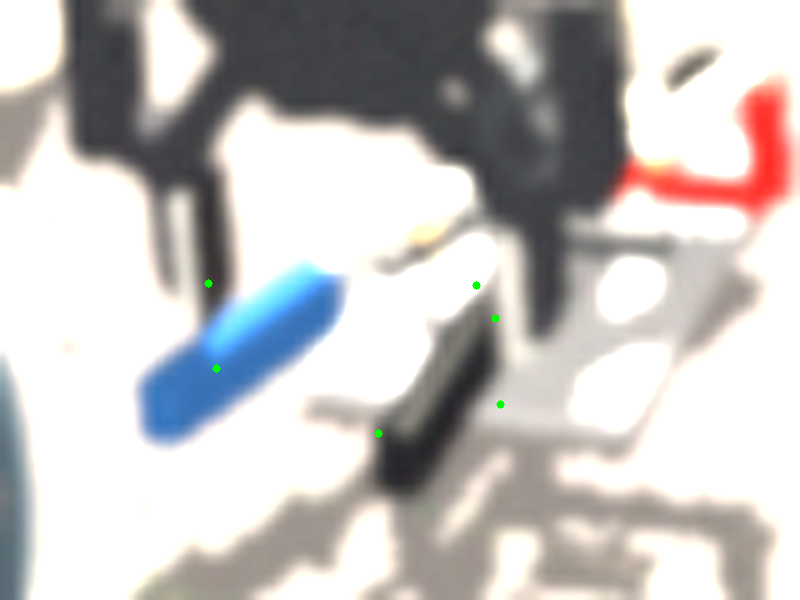

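The crop shows the right finger tip at (515,355), only about z 40, so my earlier closing passed above the sleeves. The sleeves also stand about 3 mm further to -y, relative to the fingers, than fitted. I'll go lower and squeeze again.

Request:
arm_command --dp '[[0,0,0.02],[0,0,0.036],[0,0,0.036],[0,-0.012,0.036],[0,-0.024,0.036]]' --turn '[[0,0,0],[0,0,0],[0,0,0],[0,0,0],[0,0,0]]' --jaw '[0.9,0.9,0.9,0.85,0.8]'

```text
time_s: 4.97
eef_pos: [0.49, 0.1333, 0.0033]
eef_rot: [-0.001, -0.106, 0.994, 0.001]
wrist_force: [-5.4, 9.1, 2.4]
opening: 0.801
grasp_force: 4.3
```

```bash
python3 -c "
from h import *
loc()"
```

```text
local mm [-85.4  10.3   3.3] F loc [-3.39 10.01  2.4 ] open 0.8009505824615683 gf 4.297980381525122 t 4.975
```

Request:
arm_command --dp '[[0,-0.004,0],[0,-0.008,0],[0,-0.012,0],[0,-0.015,0],[0,-0.015,0]]' --turn '[[0,0,0],[0,0,0],[0,0,0],[0,0,0],[0,0,0]]' --jaw '[0.78,0.76,0.74,0.72,0.72]'

```text
time_s: 5.6
eef_pos: [0.4905, 0.1302, 0.0034]
eef_rot: [-0.001, -0.106, 0.994, 0.002]
wrist_force: [-4.8, 8.0, 4.8]
opening: 0.723
grasp_force: 4.6
```

```bash
python3 -c "
from h import *
loc()"
```

```text
local mm [-85.6   7.2   3.4] F loc [-3.02  8.85  4.82] open 0.723140639867575 gf 4.589339978992939 t 5.6
```

Request:
arm_command --dp '[[0,-0.004,0],[0,-0.008,0],[0,-0.012,0],[0,-0.016,0],[0,-0.02,0]]' --turn '[[0,0,0],[0,0,0],[0,0,0],[0,0,0],[0,0,0]]' --jaw '[0.7,0.68,0.66,0.64,0.62]'

```text
time_s: 6.22
eef_pos: [0.4928, 0.1236, 0.0034]
eef_rot: [-0.0, -0.106, 0.994, 0.0]
wrist_force: [-0.4, -0.2, -0.1]
opening: 0.621
grasp_force: 0.2
```

```bash
python3 -c "
from h import *
loc()"
```

```text
local mm [-84.8   0.3   3.4] F loc [-0.4  -0.14 -0.09] open 0.6212637622079054 gf 0.22247129625611706 t 6.225
```

Request:
arm_command --dp '[[0,-0.004,0],[0,-0.008,0],[0,-0.008,0]]' --turn '[[0,0,0],[0,0,0],[0,0,0]]' --jaw '[0.595,0.57,0.57]'

```text
time_s: 6.6
eef_pos: [0.4938, 0.1213, 0.0035]
eef_rot: [0.0, -0.106, 0.994, -0.0]
wrist_force: [-0.9, -0.3, -0.1]
opening: 0.571
grasp_force: 0.0
```

```bash
python3 -c "
from h import *
loc()"
```

```text
local mm [-84.3  -2.2   3.5] F loc [-0.99 -0.1  -0.1 ] open 0.5708518862279855 gf 0.0 t 6.6
```

Request:
arm_command --dp '[[0,0,0],[0,0,0],[0,0,-0.2],[0,0,-0.4],[0,0,-0.6]]' --turn '[[0,0,0],[0,0,0],[0,0,0],[0,0,0],[0,0,0]]' --jaw '[0.75,0.9,0.9,0.9,0.9]'

```text
time_s: 7.22
eef_pos: [0.4932, 0.1216, 0.1548]
eef_rot: [-0.0, -0.106, 0.994, 0.0]
wrist_force: [1.0, 0.4, -0.1]
opening: 0.899
grasp_force: 0.0
```

Request:
arm_command --dp '[[-0.1,-0.26,0],[-0.25,-0.26,0],[-0.4,-0.26,0],[-0.4,-0.26,0],[-0.4,-0.26,0]]' --turn '[[0,0,0],[0,0,0],[0,0,0],[0,0,0],[0,0,0]]' --jaw '[0.5,0,0,0,0]'

```text
time_s: 7.85
eef_pos: [0.6039, 0.0793, 0.1527]
eef_rot: [-0.001, -0.106, 0.994, 0.0]
wrist_force: [-0.9, 0.4, -0.3]
opening: 0.003
grasp_force: 0.0
```

```bash
python3 - <<'E'
from h import *
loc()
im=camera("scene");cv2.imwrite("pics/s5.png",im);u=proj("scene",T(CL,[-.04,-.03,.09]))[0].astype(int)
old=cv2.imread("pics/scene0.png");o=[u[0]-50,u[1]-38]
f=lambda im:cv2.resize(np.clip(im[o[1]:o[1]+76,o[0]:o[0]+100].astype(float)*1.6,0,255).astype(np.uint8),None,fx=8,fy=8,interpolation=cv2.INTER_CUBIC)
a=f(im)
for L in [(-20,-72.5,89.5),(-20,-72.5,59.5)]:print(L,(proj("scene",T(CL,np.array(L)/1e3))[0]-o)*8)
t=get_obs()['eef_pos'];print("tcp",(proj("scene",t)[0]-o)*8)
b=cv2.cvtColor(old,cv2.COLOR_BGR2HSV);c=cv2.cvtColor(im,cv2.COLOR_BGR2HSV)
for h in(b,c):
    m=cv2.inRange(h,(100,150,60),(120,255,255));m[:,:240]=0;m[280:]=0;m[:235]=0;m[:,300:]=0;ys,xs=np.nonzero(m);print(len(xs),xs.mean(),ys.mean())
cv2.imwrite("pics/c6.png",a)
E
```

```text
local mm [ 14.4 -66.6 152.7] F loc [-0.78  0.58 -0.3 ] open 0.00308449598141888 gf 0.0 t 7.85
(-20, -72.5, 89.5) [548.04437861 294.62828558]
(-20, -72.5, 59.5) [550.88448499 377.63698565]
tcp [553.97057865  65.65033622]
122 254.37704918032787 259.6885245901639
86 264.74418604651163 262.8488372093023
```

View pics/c6.png

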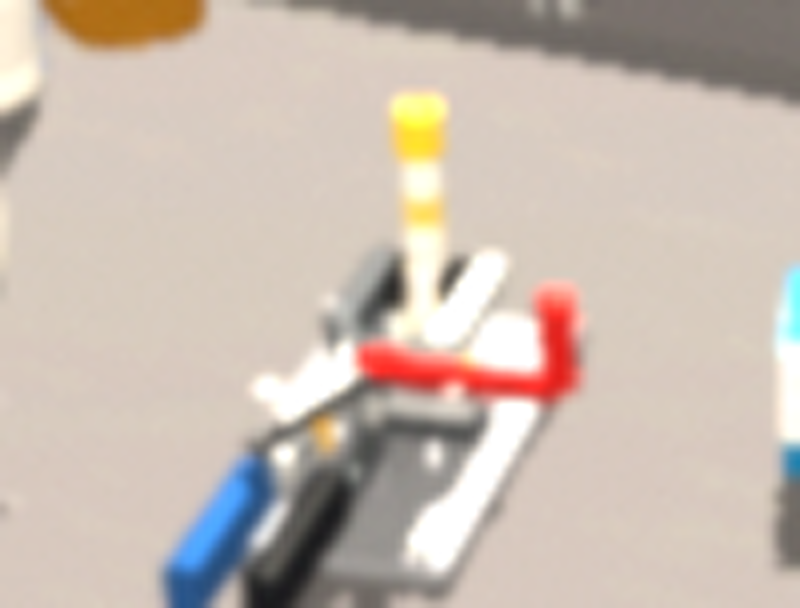

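The crop shows the blue sleeve parallel to the black one, so the clamp is locked. The knob top is at (555,290). The hand isn't in view, so its real tips are higher than the stated TCP, and I'll measure where they are by image difference.

```bash
python3 - <<'E'
from h import *
np.set_printoptions(precision=4,suppress=True)
b={}
for n in("scene","top"):
    im=camera(n) ;old=cv2.imread(f"pics/{n}0.png");g=im.max(2).astype(int)
    m=(np.abs(im.astype(int)-old).max(2)>25)&(g<75)
    t=get_obs()['eef_pos']
    print(n,"tcp",proj(n,t)[0],"+25",proj(n,t+[0,0,.025])[0],"+50",proj(n,t+[0,0,.05])[0])
    u=proj(n,t)[0].astype(int);sub=m[u[1]-25:u[1]+12,u[0]-16:u[0]+17]
    print(u);print("\n".join("".join(".#"[v] for v in r) for r in sub.astype(int)))
E
```

```text
scene tcp [307.253  204.1159] +25 [306.9606 195.0142] +50 [306.6633 185.7394]
[307 204]
...##########################....
....########################.....
.....######################......
.........###############.........
...........############..........
...........#.......####..........
...........#.......####..........
...........#........###..........
...........#........###..........
...........#........###..........
...........#........###..........
....................###..........
....................###..........
....................##...........
....................##...........
....................#............
.................................
.................................
.................................
.................................
.................................
.................................
.................................
.................................
.................................
.................................
.................................
.................................
.................................
..........................
[... 889 characters left out ...]
####..........######
#################..........######
#################..........####..
#################..........###...
#################..........###...
##..############...........###...
##..############...........###...
##..############...........###...
##..###..#######..........####...
....##....###.............####...
...........##.............####...
..........................####...
..........................####...
..........................###....
..........................###....
..........................###....
..........................###....
.........................####....
.........................####....
.........................####....
.........................####....
```

Both the tips and the shut fingers' position agree with a tip about 22 mm above the reported TCP. I'll go down beside the knob and let the 2 s run out.

Request:
arm_command --dp '[[0,-0.01,0.1],[0,-0.01,0.2],[0,-0.01,0.3],[0,-0.01,0.427],[0,-0.01,0.427]]' --turn '[[0,0,0],[0,0,0],[0,0,0],[0,0,0],[0,0,0]]' --jaw '[0,0,0,0,0]'

```text
time_s: 8.62
eef_pos: [0.6025, 0.0769, 0.0443]
eef_rot: [-0.003, -0.106, 0.994, 0.0]
wrist_force: [-0.5, -0.6, 1.1]
opening: 0.001
grasp_force: 0.0
```

Request:
arm_command --dp '[[0,0,0],[0,0,0],[0,0,0],[0,0,0],[0,0,0]]' --turn '[[0,0,0],[0,0,0],[0,0,0],[0,0,0],[0,0,0]]' --jaw '[0,0,0,0,0]'

```text
time_s: 9.25
eef_pos: [0.6055, 0.0767, 0.0468]
eef_rot: [0.0, -0.106, 0.994, -0.0]
wrist_force: [0.2, -0.3, -0.3]
opening: 0.0
grasp_force: 0.0
```

Request:
arm_command --dp '[[0.01,0,0],[0.02,0,0],[0.03,0,0],[0.04,0,0],[0.04,0,0]]' --turn '[[0,0,0],[0,0,0],[0,0,0],[0,0,0],[0,0,0]]' --jaw '[0,0,0,0,0]'

```text
time_s: 9.88
eef_pos: [0.5954, 0.0746, 0.0466]
eef_rot: [-0.0, -0.106, 0.994, -0.0]
wrist_force: [0.5, -0.7, -0.2]
opening: 0.002
grasp_force: 0.0
```

```bash
python3 -c "
from h import *
loc()
for n in('scene',):
    im=camera(n);h=cv2.cvtColor(im,cv2.COLOR_BGR2HSV);m=(cv2.inRange(h,(0,170,90),(8,255,255))|cv2.inRange(h,(172,170,90),(179,255,255)));t=get_obs()['eef_pos'];u=proj(n,t+[0,0,.022])[0].astype(int);print(u)
    g=im.max(2);print('\n'.join(''.join('r' if m[y,x] else '#' if g[y,x]<70 else '.' for x in range(u[0]-22,u[0]+18)) for y in range(u[1]-20,u[1]+14)))
"
```

```text
local mm [  5.2 -69.4  46.6] F loc [ 0.34 -0.75 -0.25] open 0.002137590330261485 gf 0.0 t 9.875
[308 235]
.......######################....#######
........######################..#######.
........##############################..
.........############################...
..........##########################....
...........########################.....
...............###################......
.................################.......
.................############...........
..................##..#.#####...........
..................#......###............
..................#......###............
..................#......###............
..................#......####...........
.#................#......####...........
##......#.........#......####...........
##................#......###............
##.......................###............
##..................rrr..###............
#...................rrr...#.............
....................rrr.................
....................rrr.................
....................rrr.................
....................rrr.................
.....................rr.................
rr...................rr.................
rrrrrr...............rr.................
rrrrrrrrrrrrr.......rrr.................
.rrrrrrr.rrrrrrrrr.rrrr.................
...........rrrrrrrrrrrr.................
....................r...................
........................................
........................................
........................................
```

Request:
arm_command --dp '[[0.008,0,0],[0.016,0,0],[0.024,0,0],[0.032,0,0],[0.032,0,0]]' --turn '[[0,0,0],[0,0,0],[0,0,0],[0,0,0],[0,0,0]]' --jaw '[0,0,0,0,0]'

```text
time_s: 10.55
eef_pos: [0.5879, 0.0729, 0.0467]
eef_rot: [0.0, -0.106, 0.994, 0.0]
wrist_force: [0.5, -0.4, -0.3]
opening: -0.001
grasp_force: 0.4
```

Request:
arm_command --dp '[[0.003,0,0],[0.006,0,0],[0.009,0,0],[0.012,0,0],[0.012,0,0]]' --turn '[[0,0,0],[0,0,0],[0,0,0],[0,0,0],[0,0,0]]' --jaw '[0,0,0,0,0]'

```text
time_s: 11.18
eef_pos: [0.585, 0.0722, 0.0467]
eef_rot: [0.0, -0.106, 0.994, -0.0]
wrist_force: [1.2, 0.1, -0.1]
opening: 0.003
grasp_force: 0.5
```

```bash
python3 -c "
from h import *
loc()"
```

```text
local mm [ -5.6 -69.5  46.7] F loc [ 1.15 -0.14 -0.1 ] open 0.0031578380632680428 gf 0.4662797413766384 t 11.175
```

Request:
arm_command --dp '[[0.002,0,0],[0.004,0,0],[0.006,0,0],[0.008,0,0]]' --turn '[[0,0,0],[0,0,0],[0,0,0],[0,0,0]]' --jaw '[0,0,0,0]'

```text
time_s: 11.68
eef_pos: [0.5829, 0.0719, 0.0466]
eef_rot: [0.0, -0.106, 0.994, -0.0]
wrist_force: [0.7, -0.2, 0.3]
opening: 0.0
grasp_force: 0.5
```

Request:
arm_command --dp '[[0.002,0,0],[0.004,0,0],[0.006,0,0],[0.008,0,0]]' --turn '[[0,0,0],[0,0,0],[0,0,0],[0,0,0]]' --jaw '[0,0,0,0]'

```text
time_s: 12.18
eef_pos: [0.581, 0.0715, 0.0466]
eef_rot: [0.0, -0.106, 0.994, -0.0]
wrist_force: [1.2, -0.3, -0.5]
opening: 0.0
grasp_force: 0.5
```

Request:
arm_command --dp '[[0.002,0,0],[0.004,0,0],[0.006,0,0],[0.008,0,0]]' --turn '[[0,0,0],[0,0,0],[0,0,0],[0,0,0]]' --jaw '[0,0,0,0]'

```text
time_s: 12.68
eef_pos: [0.5791, 0.0711, 0.0466]
eef_rot: [0.0, -0.106, 0.994, 0.0]
wrist_force: [1.9, 0.5, 0.4]
opening: 0.003
grasp_force: 0.6
```

Request:
arm_command --dp '[[0.002,0,0],[0.004,0,0],[0.006,0,0],[0.008,0,0]]' --turn '[[0,0,0],[0,0,0],[0,0,0],[0,0,0]]' --jaw '[0,0,0,0]'

```text
time_s: 13.18
eef_pos: [0.5771, 0.0707, 0.0466]
eef_rot: [0.0, -0.106, 0.994, 0.0]
wrist_force: [1.3, 1.1, 0.4]
opening: -0.001
grasp_force: 0.9
```

Request:
arm_command --dp '[[0.002,0,0],[0.004,0,0],[0.006,0,0],[0.008,0,0]]' --turn '[[0,0,0],[0,0,0],[0,0,0],[0,0,0]]' --jaw '[0,0,0,0]'

```text
time_s: 13.68
eef_pos: [0.5751, 0.0703, 0.0466]
eef_rot: [-0.0, -0.106, 0.994, 0.0]
wrist_force: [1.8, 1.2, 0.4]
opening: 0.006
grasp_force: 1.1
```

Request:
arm_command --dp '[[0.002,0,0],[0.004,0,0],[0.006,0,0],[0.008,0,0]]' --turn '[[0,0,0],[0,0,0],[0,0,0],[0,0,0]]' --jaw '[0,0,0,0]'

```text
time_s: 14.18
eef_pos: [0.5734, 0.07, 0.0466]
eef_rot: [0.0, -0.106, 0.994, 0.0]
wrist_force: [3.9, 3.7, -1.3]
opening: 0.005
grasp_force: 2.4
```

Request:
arm_command --dp '[[0.002,0,0],[0.004,0,0],[0.006,0,0],[0.008,0,0]]' --turn '[[0,0,0],[0,0,0],[0,0,0],[0,0,0]]' --jaw '[0,0,0,0]'

```text
time_s: 14.68
eef_pos: [0.5719, 0.0698, 0.0467]
eef_rot: [0.001, -0.106, 0.994, 0.0]
wrist_force: [5.0, 4.7, -2.5]
opening: 0.0
grasp_force: 3.2
```

Request:
arm_command --dp '[[0.002,0,0],[0.004,0,0],[0.006,0,0],[0.006,0,0]]' --turn '[[0,0,0],[0,0,0],[0,0,0],[0,0,0]]' --jaw '[0,0,0,0]'

```text
time_s: 15.18
eef_pos: [0.5711, 0.0697, 0.0468]
eef_rot: [0.002, -0.106, 0.994, 0.0]
wrist_force: [7.1, 6.5, -3.7]
opening: -0.002
grasp_force: 4.2
```

Request:
arm_command --dp '[[0.002,0.002,0],[0.003,0.004,0],[0.004,0.005,0],[0.004,0.005,0]]' --turn '[[0,0,0],[0,0,0],[0,0,0],[0,0,0]]' --jaw '[0,0,0,0]'

```text
time_s: 15.68
eef_pos: [0.5702, 0.0698, 0.0468]
eef_rot: [0.002, -0.106, 0.994, -0.0]
wrist_force: [7.5, 2.1, -4.4]
opening: -0.002
grasp_force: 4.3
```

```bash
python3 -c "
from h import *
loc();print(get_obs()['torque'])
for n in('scene',):
    im=camera(n);h=cv2.cvtColor(im,cv2.COLOR_BGR2HSV);m=(cv2.inRange(h,(0,170,90),(8,255,255))|cv2.inRange(h,(172,170,90),(179,255,255)));t=get_obs()['eef_pos'];u=proj(n,t+[0,0,.022])[0].astype(int);print(u)
    g=im.max(2);print('\n'.join(''.join('r' if m[y,x] else '#' if g[y,x]<70 else '.' for x in range(u[0]-28,u[0]+18)) for y in range(u[1]-16,u[1]+14)))
"
```

```text
local mm [-20.5 -68.7  46.8] F loc [ 7.83  0.49 -4.45] open -0.0020338720734544256 gf 4.2936960607767105 t 15.675
[ 0.36895853 -1.45063945 -0.0110566 ]
[305 239]
................##########################....
................##########################....
....................#####################.....
......................##################......
.......................#############.#........
........................###########...........
..........#.......#.....#......####...........
.........##......#......#......###............
.........##.............#......####...........
........###.............#......####...........
.......####.............#......####...........
.......###..............#......####...........
......##................#......####...........
......#...................rrr..###............
.........................rrrr..###............
..........................rrr..###............
..........................rrr...#.............
......rrrrr...............rrr.................
......rrrrrr..............rrr.................
.......rrrrrrrr...........rrr.................
.........rrrrrrrrrr.......rrr.................
.....#......rrrrrrrr......rrrr................
.................rrrrrrr.rrrrr................
...................rrrrrrrrrrr................
.....................rrrrrrrr.................
...........................r..................
......########................................
......#############...........................
.....#####......###...........................
.....####.....................................
```

Request:
arm_command --dp '[[0.002,0.001,0.001],[0.004,0.001,0.002],[0.006,0.002,0.003],[0.006,0.002,0.003]]' --turn '[[0,0,0],[0,0,0],[0,0,0],[0,0,0]]' --jaw '[0,0,0,0]'

```text
time_s: 16.23
eef_pos: [0.5691, 0.0698, 0.0467]
eef_rot: [0.002, -0.106, 0.994, -0.001]
wrist_force: [8.2, 1.7, -2.2]
opening: -0.005
grasp_force: 3.9
```

Request:
arm_command --dp '[[0.002,0.001,0],[0.004,0.001,0.001],[0.006,0.002,0.001],[0.006,0.002,0.001]]' --turn '[[0,0,0],[0,0,0],[0,0,0],[0,0,0]]' --jaw '[0,0,0,0]'

```text
time_s: 16.73
eef_pos: [0.5674, 0.0699, 0.0466]
eef_rot: [0.002, -0.106, 0.994, -0.001]
wrist_force: [5.5, 0.7, 0.4]
opening: -0.002
grasp_force: 2.9
```

```bash
cat >> h.py <<'E'
def blue():
    h=cv2.cvtColor(camera("scene"),cv2.COLOR_BGR2HSV)
    m=cv2.inRange(h,(100,150,60),(120,255,255));m[:,:240]=0;m[280:]=0;m[:235]=0;m[:,300:]=0;ys,xs=np.nonzero(m);print("blue (open 254.4,259.7; locked 264.7,262.8)",len(xs),xs.mean(),ys.mean())
E
python3 -c "
from h import *
loc();blue()"
```

```text
local mm [-23.3 -68.1  46.6] F loc [ 5.56 -0.5   0.38] open -0.0024180380735314816 gf 2.9003065824508667 t 16.725
blue (open 254.4,259.7; locked 264.7,262.8) 93 262.26881720430106 262.73118279569894
```

Request:
arm_command --dp '[[0.002,0.001,0],[0.004,0.001,0],[0.004,0.001,0],[0.004,0.001,0]]' --turn '[[0,0,0],[0,0,0],[0,0,0],[0,0,0]]' --jaw '[0,0,0,0]'

```text
time_s: 17.27
eef_pos: [0.5648, 0.0702, 0.0459]
eef_rot: [0.0, -0.106, 0.994, -0.0]
wrist_force: [4.5, -0.0, 3.3]
opening: -0.003
grasp_force: 2.1
```

```bash
python3 -c "
from h import *
loc();blue()"
```

```text
local mm [-25.7 -67.2  45.9] F loc [ 4.44 -0.97  3.27] open -0.003047590665093591 gf 2.0717545598745346 t 17.275
blue (open 254.4,259.7; locked 264.7,262.8) 122 254.37704918032787 259.6885245901639
```

The clamp has sprung open. I'll back off the lever, rise, and measure the cap again.

Request:
arm_command --dp '[[-0.08,-0.01,0],[-0.18,-0.01,0],[-0.18,-0.01,-0.15],[-0.18,-0.01,-0.35],[-0.18,-0.01,-0.5]]' --turn '[[0,0,0],[0,0,0],[0,0,0],[0,0,0],[0,0,0]]' --jaw '[0,0,0,0,0]'

```text
time_s: 17.95
eef_pos: [0.6073, 0.0775, 0.171]
eef_rot: [-0.002, -0.106, 0.994, 0.0]
wrist_force: [0.7, 0.5, -0.3]
opening: 0.003
grasp_force: 0.0
```

```bash
python3 - <<'E'
from h import *
np.set_printoptions(precision=4,suppress=True)
loc();blue()
def yel(im,n,c,r=9):
    h=cv2.cvtColor(im,cv2.COLOR_BGR2HSV);m=cv2.inRange(h,(20,140,90),(34,255,255));k=np.zeros_like(m);x,y=map(int,c);k[y-r:y+r,x-6:x+7]=1
    ys,xs=np.nonzero(m*k);return len(xs),np.array([xs.mean(),ys.mean()]),(xs.min(),xs.max(),ys.min(),ys.max())
t0=cv2.imread("pics/top0.png");s0=cv2.imread("pics/scene0.png");s1=camera("scene")
a=yel(t0,"t",ct((97,72)));b=yel(s0,"s",cs((225,55)));c=yel(s1,"s",cs((225,55)));print(a,b,c)
for lab,u in(("old",b[1]),("new",c[1])): r=tri(a[1],u);print(lab,r.x,r.cost)
print("nest",T(CL,[.07,0,.094])[0])
E
```

```text
local mm [ 17.4 -69.  171. ] F loc [ 0.85  0.36 -0.3 ] open 0.002808205913914962 gf 0.0 t 17.95
blue (open 254.4,259.7; locked 264.7,262.8) 121 254.39669421487602 259.64462809917353
(30, array([259.0667, 204.9333]), (np.int64(257), np.int64(261), np.int64(202), np.int64(208))) (34, array([290.0588, 211.9118]), (np.int64(288), np.int64(292), np.int64(209), np.int64(215))) (34, array([290.0294, 211.7059]), (np.int64(288), np.int64(292), np.int64(208), np.int64(215)))
old [0.6461 0.1575 0.0972] 0.0714932204209022
new [0.6459 0.1574 0.098 ] 0.06854577659526309
nest [0.6441 0.1561 0.094 ]
```

```bash
python3 -c "
from h import *
go([.645,.157,.14],np.pi/2+CL[2])"
```

```text
dp [-0.2023  0.2821  0.1394] turn [-0.0029  0.0086 -0.0014]
```

Request:
arm_command --dp '[[-0.2,0.1,0],[-0.2,0.282,0],[-0.2,0.282,0.1],[-0.2,0.282,0.13],[-0.2,0.282,0.13]]' --turn '[[0,0,0],[0,0.005,0],[0,0.005,0],[0,0.005,0],[0,0.005,0]]' --jaw '[0.3,0.6,0.6,0.6,0.6]'

```text
time_s: 18.68
eef_pos: [0.6414, 0.1563, 0.1363]
eef_rot: [-0.003, -0.106, 0.994, -0.0]
wrist_force: [0.3, -0.6, 0.9]
opening: 0.597
grasp_force: 0.0
```

```bash
python3 -c "
from h import *
go([.645,.157,.058],np.pi/2+CL[2])
n='scene';im=camera(n);h=cv2.cvtColor(im,cv2.COLOR_BGR2HSV);m=cv2.inRange(h,(20,140,90),(34,255,255));t=get_obs()['eef_pos'];u=proj(n,t)[0].astype(int);print(u)
g=im.max(2);print('\n'.join(''.join('Y' if m[y,x] else '#' if g[y,x]<70 else '.' for x in range(u[0]-24,u[0]+24)) for y in range(u[1]-26,u[1]+22)))
"
```

```text
dp [-0.0166 -0.0005  0.313 ] turn [ 0.0008 -0.0127 -0.0029]
[288 198]
..#############................########..#####..
...############.................##############..
....###########..................#############..
........#######..................############...
.........#######.................###########....
.........#######..................########......
.........###.####.................#####.........
.........##...###..................####.........
.........##...####..................###.........
.........##...####..................####........
.........##...####..................####........
.........###..####..................####........
.........###..####..................#####.......
.........###..####..................#####.......
.........###..####..................#####.......
.........###..####..................#####.......
..........#...####..................#####.......
..............####...................###........
...............##....................###........
...............##...............................
................................................
.
[... 621 characters left out ...]
..............
................................................
................................................
...........................Y....................
........................YYYYY...................
........................YYYYY...................
........................YYYYY...................
........................YYYYY...................
........................YYYYY...................
........................YYYYY...................
.........................YYY....................
................................................
................................................
................................................
................................................
```

Request:
arm_command --dp '[[-0.012,0,0.1],[-0.012,0,0.2],[-0.012,0,0.3],[-0.012,0,0.313],[-0.012,0,0.313]]' --turn '[[0,0,0],[0,-0.008,0],[0,-0.008,0],[0,-0.008,0],[0,-0.008,0]]' --jaw '[0.6,0.6,0.6,0.6,0.6]'

```text
time_s: 19.35
eef_pos: [0.6463, 0.1572, 0.061]
eef_rot: [0.001, -0.106, 0.994, 0.0]
wrist_force: [0.2, -1.2, 0.2]
opening: 0.602
grasp_force: 0.0
```

Request:
arm_command --dp '[[0,0,0],[0,0,0],[0,0,0],[0,0,0],[0,0,0]]' --turn '[[0,0,0],[0,0,0],[0,0,0],[0,0,0],[0,0,0]]' --jaw '[0.4,0.25,0.1,0.1,0.1]'

```text
time_s: 19.98
eef_pos: [0.6465, 0.1576, 0.061]
eef_rot: [0.002, -0.106, 0.994, 0.0]
wrist_force: [-0.3, -0.4, 5.8]
opening: 0.159
grasp_force: 58.7
```

Request:
arm_command --dp '[[0,0,-0.06],[0,0,-0.2],[0,0,-0.4],[0,0,-0.54],[0,0,-0.54]]' --turn '[[0,0,0],[0,0,0],[0,0,0],[0,0,0],[0,0,0]]' --jaw '[0.1,0.1,0.1,0.1,0.1]'

```text
time_s: 20.6
eef_pos: [0.6476, 0.1577, 0.1999]
eef_rot: [0.005, -0.106, 0.994, -0.0]
wrist_force: [-0.4, -0.7, -0.6]
opening: 0.164
grasp_force: 58.6
```

```bash
python3 - <<'E'
from h import *
loc();blue()
for h in((-.0105,-.0195),(-.0105,-.0385),(.0105,-.0385)):
    X=T(RK,[*h,.16])[0];print(h,X)
    go([X[0],X[1],.195],np.pi/2+CL[2])
im=camera("scene");t=get_obs()['eef_pos'];u=proj("scene",t)[0].astype(int);o=u-[40,35]
a=cv2.resize(np.clip(im[o[1]:o[1]+75,o[0]:o[0]+80].astype(float)*1.3,0,255).astype(np.uint8),None,fx=8,fy=8,interpolation=cv2.INTER_CUBIC)
for d in(-.053,.046,.019,0):print(d,(proj("scene",t+[0,0,d])[0]-o)*8)
cv2.imwrite("pics/c7.png",a)
E
```

```text
local mm [ 73.8   0.8 199.9] F loc [-0.58 -0.62 -0.61] open 0.163884703819083 gf 58.599957902915776 t 20.6
blue (open 254.4,259.7; locked 264.7,262.8) 119 254.36974789915968 259.66386554621846
(-0.0105, -0.0195) [ 0.54832575 -0.16334025  0.16      ]
dp [ 0.6535 -1.1722  0.0057] turn [-0.0009  0.0096 -0.0018]
(-0.0105, -0.0385) [ 0.54249889 -0.18142471  0.16      ]
dp [ 0.6915 -1.238   0.0056] turn [-0.0009  0.0096 -0.0018]
(0.0105, -0.0385) [ 0.56248697 -0.18786493  0.16      ]
dp [ 0.6188 -1.28    0.0059] turn [-0.0009  0.0096 -0.0018]
-0.053 [334.94094906 431.07636303]
0.046 [320.61827362 148.52776412]
0.019 [324.61062057 227.57470007]
0 [327.38091541 282.29345041]
```

View pics/c7.png

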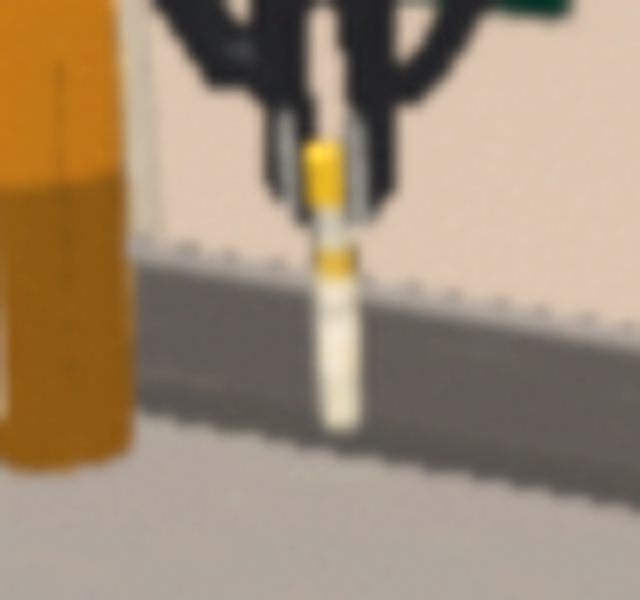

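The crop shows the tube hanging upright in the fingers, with its bottom at (341,432) against a predicted (335,431). That was my tenth and last picture. Next I'll refine the rack pose numerically from its edges in the first two pictures.

```bash
cat > rk.py <<'E'
from h import *
from scipy.ndimage import map_coordinates
from scipy.optimize import minimize
G={}
for n in("scene","top"):
    g=cv2.GaussianBlur(cv2.imread(f"pics/{n}0.png").astype(np.float32),(0,0),.8)
    gx=cv2.Sobel(g,cv2.CV_32F,1,0);gy=cv2.Sobel(g,cv2.CV_32F,0,1);G[n]=np.minimum(np.sqrt(gx**2+gy**2).max(2),150)
X,Y,Z=.023,.056,.054
def score(p,Z=Z,parts=False):
    c=[(X,Y,Z),(X,-Y,Z),(-X,-Y,Z),(-X,Y,Z)];b=[(-X,Y,0),(-X,-Y,0),(X,-Y,0)]
    E={"top":[(c[0],c[1]),(c[1],c[2]),(c[2],c[3]),(c[3],c[0]),(b[0],b[1])],"scene":[(c[0],c[1]),(c[1],c[2]),(c[2],c[3]),(c[3],c[0]),(c[2],b[1]),(b[0],b[1])]}
    r=[]
    for n,es in E.items():
        for a,q in es:
            L=np.linspace(a,q,40);u=proj(n,T(p,L));r.append(map_coordinates(G[n],[u[:,1],u[:,0]],order=1).mean())
    return np.round(r) if parts else -sum(r)
best=[]
for z in(.052,.054):
    for d in [(0,0,0),(.003,0,0),(-.003,0,0),(0,.003,0),(0,-.003,0),(0,0,.04),(0,0,-.04)]:
        r=minimize(score,np.array(RK)+d,args=(z,),method="Nelder-Mead",options=dict(initial_simplex=np.array(RK)+d+np.array([[0,0,0],[.004,0,0],[0,.004,0],[0,0,.04]])))
        best.append((r.fun,z,*np.round(r.x,4)))
for b in sorted(best)[:5]:print(b)
print(score(RK),score(sorted(best)[0][2:],parts=True))
E
python3 rk.py
```

```text
(np.float64(-1440.515869140625), 0.054, np.float64(0.565), np.float64(-0.1464), np.float64(-0.3026))
(np.float64(-1440.5157470703125), 0.054, np.float64(0.565), np.float64(-0.1464), np.float64(-0.3024))
(np.float64(-1440.5133056640625), 0.054, np.float64(0.565), np.float64(-0.1465), np.float64(-0.3002))
(np.float64(-1440.5125732421875), 0.054, np.float64(0.565), np.float64(-0.1465), np.float64(-0.3))
(np.float64(-1440.5081787109375), 0.054, np.float64(0.565), np.float64(-0.1465), np.float64(-0.2997))
-1432.4775 [143. 150. 113. 136. 139. 144. 150. 118. 129.  79. 141.]
```

Request:
arm_command --dp '[[0.1,-0.25,0.005],[0.3,-0.5,0.005],[0.45,-0.75,0.005],[0.55,-0.98,0.005],[0.55,-0.98,0.005]]' --turn '[[0,0,0],[0,0,0],[0,0,0],[0,0,0],[0,0,0]]' --jaw '[0.1,0.1,0.1,0.1,0.1]'

```text
time_s: 21.32
eef_pos: [0.5604, -0.1134, 0.1915]
eef_rot: [-0.001, -0.105, 0.994, 0.001]
wrist_force: [0.8, 0.8, 0.4]
opening: 0.164
grasp_force: 58.7
```

```bash
python3 -c "
from h import *
go([.549,-.161,.118],np.pi/2+CL[2])"
```

```text
dp [ 0.0839 -0.1774  0.2937] turn [ 0.0032 -0.0029 -0.0067]
```

Request:
arm_command --dp '[[0.084,-0.177,0],[0.084,-0.177,0],[0.084,-0.177,0.15],[0.084,-0.177,0.29],[0.084,-0.177,0.29]]' --turn '[[0.003,-0.003,-0.006],[0.003,-0.003,-0.006],[0.003,-0.003,-0.006],[0.003,-0.003,-0.006],[0.003,-0.003,-0.006]]' --jaw '[0.1,0.1,0.1,0.1,0.1]'

```text
time_s: 21.95
eef_pos: [0.5485, -0.1562, 0.1166]
eef_rot: [-0.002, -0.108, 0.994, 0.002]
wrist_force: [-0.5, -0.1, 0.2]
opening: 0.163
grasp_force: 58.7
```

```bash
python3 -c "
from h import *
go([.549,-.161,.118],np.pi/2+CL[2])
n='scene';im=camera(n);t=get_obs()['eef_pos'];P=[.565,-.1464,-.302]
H=T(P,[(-.0105,-.0195,.052),(-.0105,.0,.052),(-.0105,-.0385,.052),(.0105,-.0195,.052)])
b=proj(n,t-[0,0,.053])[0];print('bottom pred',b,'holes',proj(n,H).round(1).tolist())
u=b.astype(int);g=im[...,1];old=cv2.imread('pics/scene0.png')[...,1]
for A in(g,old):
    print(u);[print(y,' '.join('%3d'%v for v in A[y,u[0]-12:u[0]+13])) for y in range(u[1]-12,u[1]+10)]
"
```

```text
dp [ 0.0021 -0.0192 -0.0055] turn [ 0.0087 -0.007   0.0052]
bottom pred [386.63101272 264.52682346] holes [[388.1, 270.3], [381.5, 267.3], [394.6, 273.2], [393.5, 266.8]]
[386 264]
252 162 170 170 162 136 102 108 133 155 165 166 169 173 176 177 172 150 109  88  81  76  73  72  71  71
253 155 159 157 149 124  89  84 104 128 143 153 168 180 184 183 172 138  91  73  70  70  71  70  70  70
254 138 131 129 125 110  81  73  80  95 110 135 166 182 186 184 169 132  87  71  70  69  70  70  70  70
255 127 113 111 113 105  81  71  72  75  90 126 166 182 187 184 167 129  86  71  70  71  71  71  71  70
256 127 118 115 120 115  90  75  72  72  88 126 164 181 185 182 163 124  84  71  70  70  70  70  71  72
257 141 139 138 141 139 119  97  83  79  89 129 167 181 186 181 157 117  81  71  70  70  70  70  70  71
258 156 158 158 162 163 148 132 117 102 103 135 171 183 187 181 153 107  77  71  71  71  69  70  70  70
259 161 166 165 165 166 160 153 146 137 136 150 174 182 186 182 151 102  75  71  71  70  71  70  71  70
260 162 164 163 166 172 174 163 158 155 154 160 173 178 180 177 148 103  77  73  71  72
[... 2966 characters left out ...]
 240 235 215 200 209 228 238 236 217 189 204 233 243 236 202 189 216 238 244
268 144 144 145 147 162 208 237 236 215 199 211 230 242 244 239 230 229 238 244 242 234 230 236 243 246
269 144 146 145 147 155 188 228 237 232 231 236 240 245 246 242 233 228 235 242 245 245 244 245 246 246
270 145 145 145 146 154 169 191 210 220 232 239 243 246 247 240 217 200 215 235 243 245 246 246 246 245
271 143 143 144 145 148 152 156 164 178 197 219 236 244 245 240 222 208 221 236 243 244 244 242 242 243
272 142 142 144 143 142 144 144 146 150 157 174 200 222 233 238 234 233 238 242 244 243 236 225 224 233
273 141 140 144 144 140 140 142 142 144 145 149 158 171 192 211 221 232 240 244 245 241 228 206 202 220
```

Request:
arm_command --dp '[[0.0036,-0.0074,0],[0.0036,-0.0074,0],[0.0036,-0.0074,0.03],[0.0036,-0.0074,0.03],[0.0036,-0.0074,0.03]]' --turn '[[0,0,0],[0,0,0],[0,0,0],[0,0,0],[0,0,0]]' --jaw '[0.1,0.1,0.1,0.1,0.1]'

```text
time_s: 22.62
eef_pos: [0.551, -0.1607, 0.1132]
eef_rot: [0.002, -0.108, 0.994, -0.001]
wrist_force: [0.1, 0.4, -0.1]
opening: 0.167
grasp_force: 58.7
```

```bash
cat > s.py <<'E'
from h import *
go([.5485,-.163,.100],np.pi/2+CL[2]);print(get_obs()['eef_pos'],get_obs()['wrist_force'])
n='scene';im=camera(n);t=get_obs()['eef_pos'];b=proj(n,t-[0,0,.053])[0];print('bottom pred',b)
g=im[...,1];print(376)
for y in range(252,275):print(y,' '.join('%3d'%v for v in g[y,376:402]))
E
python3 s.py
```

```text
dp [ 0.0119 -0.0069  0.053 ] turn [-0.0027  0.0058  0.0041]
[ 0.55100236 -0.16066101  0.11324854] [ 0.06219499  0.42471534 -0.05432101]
bottom pred [388.08800688 266.75179576]
376
252 171 162 135 102 108 133 154 164 166 163 161 159 164 168 171 168 146 105  78  73  71  71  70  71  71  70
253 158 149 124  89  83 103 128 141 136 132 136 154 169 174 176 172 147  98  74  71  71  70  70  70  70  71
254 130 126 110  82  73  80  94 102  96  94 114 152 176 182 184 178 148  95  72  70  71  71  70  70  71  70
255 112 113 105  82  71  72  74  76  74  81 112 153 178 187 187 179 147  95  71  70  71  71  71  70  71  70
256 116 120 115  90  75  71  71  70  71  81 116 158 180 187 186 177 143  93  71  70  72  71  71  71  71  70
257 138 142 139 119  97  84  76  72  71  82 119 161 179 186 186 172 135  90  72  71  70  71  71  71  72  72
258 158 162 163 150 133 117 103  90  81  86 122 163 180 186 184 168 131  87  71  70  71  71  70  70  70  71
259 165 166 166 161 154 146 137 128 113 105 130 167 183 187 183 164 125  85  71  71  71  70  71  70  70  70
260 163 165 173 175 162 158 156 151 143 137 150 173 182 
[... 863 characters left out ...]
 240 240 246 250 249 244 241 245 250 251 251 250 248
269 161 162 172 207 239 246 242 241 245 248 251 251 249 243 239 244 249 251 251 251 251 251 251 250 243 232
270 161 162 170 187 209 227 234 242 248 250 251 252 248 231 218 230 244 250 251 251 251 251 251 249 239 213
271 159 161 164 169 173 183 196 216 233 245 250 249 243 224 214 232 245 250 251 250 249 249 250 250 247 240
272 159 159 158 159 160 161 166 175 193 216 228 225 213 201 218 241 249 250 250 245 236 236 243 248 249 247
273 161 160 155 156 158 159 159 162 165 173 177 175 171 172 198 236 249 251 249 239 224 221 233 245 248 245
274 162 161 158 157 158 157 158 158 157 160 161 161 160 162 178 219 245 250 249 247 243 241 243 247 245 232
```

Request:
arm_command --dp '[[0,0,0],[0,0,0]]' --turn '[[0,0,0],[0,0,0]]' --jaw '[0.1,0.1]'

```text
time_s: 22.92
eef_pos: [0.5511, -0.1607, 0.1134]
eef_rot: [0.002, -0.108, 0.994, -0.001]
wrist_force: [-0.6, 0.0, 0.1]
opening: 0.166
grasp_force: 58.7
```

```bash
python3 -c "
from h import *
o=get_obs();print(o['eef_pos']);go([.5485,-.163,.100],np.pi/2+CL[2])"
```

```text
[ 0.55113194 -0.16073162  0.11339985]
dp [ 0.0124 -0.0065  0.0536] turn [-0.0031  0.0062  0.0041]
```

Request:
arm_command --dp '[[0.0124,-0.0065,0],[0.0124,-0.0065,0],[0.0124,-0.0065,0.02],[0.0124,-0.0065,0.036],[0.0124,-0.0065,0.05]]' --turn '[[0,0.005,0],[0,0.005,0],[0,0.005,0],[0,0.005,0],[0,0.005,0]]' --jaw '[0.1,0.1,0.1,0.1,0.1]'

```text
time_s: 23.55
eef_pos: [0.5486, -0.163, 0.1006]
eef_rot: [0.001, -0.108, 0.994, -0.001]
wrist_force: [0.2, -0.2, -0.2]
opening: 0.167
grasp_force: 59.0
```

```bash
python3 s.py
```

```text
dp [0.0005 0.0002 0.0025] turn [-0.0034  0.0017  0.0041]
[ 0.54863574 -0.16302244  0.10063041] [ 0.16447517 -0.2124182  -0.16207283]
bottom pred [388.24246549 272.35623726]
376
252 171 163 137 103 108 134 155 165 167 164 156 148 150 154 155 154 148 126  90  74  72  71  70  71  70  71
253 158 150 125  89  84 105 129 141 137 128 120 128 152 165 169 167 157 128  87  71  71  71  71  71  70  70
254 131 127 110  83  74  80  93 101  97  90  90 118 156 175 181 180 165 128  85  72  71  71  71  71  71  71
255 112 113 105  82  72  72  75  76  75  74  84 120 159 179 184 181 165 127  85  71  72  71  72  71  71  71
256 117 120 116  91  76  72  71  70  70  74  85 120 156 171 176 175 159 123  83  72  70  71  71  72  72  71
257 139 142 140 119  99  85  77  72  72  73  87 121 153 167 169 168 153 116  82  71  71  72  72  71  71  72
258 159 163 164 150 134 118 103  89  81  78  90 127 159 170 172 171 155 114  81  71  71  70  71  71  71  71
259 166 167 167 162 154 147 139 129 114  99 104 138 170 180 182 179 157 112  79  71  71  71  71  71  71  71
260 165 166 173 175 164 160 156 152 144 133 131 151 176 186
[... 860 characters left out ...]
 178 183 208 238 247 244 241 245 250 251 251 250 249
269 162 164 173 208 239 246 243 242 245 247 240 205 180 179 184 209 240 250 251 251 251 252 252 250 244 232
270 162 164 171 188 211 228 234 242 248 249 241 205 179 179 185 212 241 250 251 251 252 252 251 249 240 213
271 161 162 165 170 174 182 197 217 234 243 239 199 174 176 183 217 243 250 251 250 249 249 250 250 247 241
272 160 160 159 160 161 164 166 175 192 214 211 180 166 166 177 218 245 250 250 245 237 237 244 249 250 247
273 162 160 156 157 159 160 160 161 166 173 173 164 161 161 168 201 240 250 249 240 225 221 234 246 248 245
274 163 162 158 158 158 158 158 159 159 160 161 161 160 160 164 186 232 249 249 247 243 241 243 248 245 233
```

Request:
arm_command --dp '[[0,0,0.02],[0,0,0.04],[0,0,0.06],[0,0,0.06]]' --turn '[[0,0,0],[0,0,0],[0,0,0],[0,0,0]]' --jaw '[0.1,0.1,0.1,0.1]'

```text
time_s: 24.1
eef_pos: [0.5482, -0.1628, 0.0852]
eef_rot: [0.0, -0.108, 0.994, -0.0]
wrist_force: [0.4, -0.3, -0.8]
opening: 0.16
grasp_force: 58.9
```

```bash
python3 s.py | sed -n '1,3p;16,40p'
```

```text
dp [-0.0011 -0.0011 -0.0593] turn [-0.0018 -0.      0.004 ]
[ 0.54817709 -0.16281544  0.08518015] [ 0.43960687 -0.27671326 -0.79156239]
bottom pred [387.95648346 277.56483595]
263 157 174 226 248 249 245 239 228 194 167 159 159 165 169 172 177 192 204 194 160 120  90  76  73  72  72
264 157 173 225 248 251 251 250 247 232 195 167 164 171 175 177 190 225 243 244 233 204 158 124 102  88  76
265 156 171 225 249 251 251 251 250 246 232 197 177 180 184 185 198 233 248 248 246 241 232 213 187 157 119
266 160 173 222 247 251 250 247 244 244 242 229 197 186 188 190 202 234 244 234 230 239 246 246 243 233 204
267 163 168 202 238 249 246 232 221 227 236 233 201 186 189 191 205 234 241 222 209 232 247 251 251 249 245
268 162 165 182 227 246 246 231 219 229 237 234 199 183 187 190 206 236 247 244 242 246 250 252 251 250 249
269 164 164 174 209 240 246 243 242 246 247 239 202 184 188 189 204 237 250 251 251 251 252 252 250 244 233
270 163 165 172 190 212 228 235 243 248 249 242 205 186 187 188 204 237 250 251 252 252 252 251 250 240 215
271 162 163 166 171 174 184 198 218 234 244 239 202 182 183 188 214 241 250 251 251 250 250 250 250 248 241
272 161 161 160 161 162 164 168 177 194 214 212 182 171 171 181 218 245 250 250 246 238 237 244 249 250 248
273 162 161 157 158 160 160 161 162 168 174 174 168 165 164 171 202 240 250 249 240 226 222 235 246 249 246
274 164 163 159 158 159 160 159 159 160 162 164 169 169 167 167 188 232 249 250 248 244 242 244 248 246 233
```

Request:
arm_command --dp '[[0,0,0.025],[0,0,0.05],[0,0,0.075],[0,0,0.1],[0,0,0.1]]' --turn '[[0,0,0],[0,0,0],[0,0,0],[0,0,0],[0,0,0]]' --jaw '[0.1,0.1,0.1,0.1,0.1]'

```text
time_s: 24.78
eef_pos: [0.5482, -0.1629, 0.0601]
eef_rot: [0.0, -0.108, 0.994, -0.0]
wrist_force: [1.3, -0.6, -1.2]
opening: 0.166
grasp_force: 58.9
```

```bash
python3 s.py | sed -n '1,3p;18,40p'
```

```text
dp [-0.0009 -0.0009 -0.1596] turn [-0.0019  0.      0.004 ]
[ 0.54823347 -0.16285662  0.06010509] [ 1.26580146 -0.60123497 -1.15394108]
bottom pred [387.46337327 286.33640539]
265 157 172 226 249 251 252 251 250 246 232 192 160 156 159 160 174 223 246 248 246 242 233 214 188 159 120
266 160 173 223 248 251 250 247 245 244 242 227 182 156 153 154 175 227 244 235 231 240 247 247 243 234 205
267 164 170 203 239 249 246 233 223 228 237 233 192 160 155 156 180 228 240 223 210 233 248 251 251 250 245
268 164 166 184 227 247 246 232 221 230 238 234 194 169 168 171 193 234 247 245 243 246 250 252 252 251 250
269 164 165 175 210 241 247 244 243 246 247 238 196 178 182 185 203 237 250 251 251 252 252 252 251 245 234
270 164 165 174 190 214 229 236 244 249 250 241 202 183 185 189 204 237 250 252 252 252 252 252 250 241 216
271 162 164 168 172 176 185 199 219 235 245 242 210 181 179 184 210 240 250 251 251 250 250 251 250 248 242
272 162 162 161 162 163 164 170 177 195 217 218 190 171 169 179 216 244 251 250 246 238 238 245 250 250 248
273 164 162 159 159 161 162 163 164 168 176 177 171 165 164 171 203 240 250 250 241 227 224 235 247 249 246
274 165 165 161 160 160 161 161 160 161 163 167 173 175 171 170 190 233 249 250 248 245 242 244 249 246 234
```

Request:
arm_command --dp '[[0,0,0.006],[0,0,0.008],[0,0,0.008],[0,0,0.008],[0,0,0.008]]' --turn '[[0,0,0],[0,0,0],[0,0,0],[0,0,0],[0,0,0]]' --jaw '[0.1,0.1,0.22,0.35,0.42]'

```text
time_s: 25.45
eef_pos: [0.5484, -0.163, 0.0588]
eef_rot: [0.0, -0.108, 0.994, -0.001]
wrist_force: [-0.9, 0.6, 0.1]
opening: 0.418
grasp_force: 0.0
```

Request:
arm_command --dp '[[0,0,0],[0,0,-0.1],[0,0,-0.3],[0,0,-0.5],[0,0,-0.6]]' --turn '[[0,0,0],[0,0,0],[0,0,0],[0,0,0],[0,0,0]]' --jaw '[0.42,0.42,0.42,0.42,0.42]'

```text
time_s: 26.08
eef_pos: [0.5496, -0.1634, 0.2124]
eef_rot: [0.002, -0.108, 0.994, -0.002]
wrist_force: [0.1, 0.3, -0.6]
opening: 0.419
grasp_force: 0.0
```

```bash
python3 - <<'E'
from h import *
blue();print(get_obs()['eef_pos'],get_obs()['wrist_force'])
im=camera("scene");h=cv2.cvtColor(im,cv2.COLOR_BGR2HSV);m=cv2.inRange(h,(20,140,90),(34,255,255))
u=proj("scene",[.548,-.163,.09])[0].astype(int);k=np.zeros_like(m);k[u[1]-25:u[1]+20,u[0]-20:u[0]+20]=1;ys,xs=np.nonzero(m*k)
print(len(xs),xs.mean(),ys.mean(),xs.min(),xs.max(),ys.min(),ys.max())
for z in(.103,.09,.076):print(z,proj("scene",[.548,-.163,z])[0])
E
```

```text
blue (open 254.4,259.7; locked 264.7,262.8) 121 254.36363636363637 259.6694214876033
[ 0.55076102 -0.16396649  0.21510144] [ 1.37869064 -0.20252187  3.41925834]
64 389.9375 256.65625 387 393 251 268
0.103 [389.47620079 251.81857873]
0.09 [389.19096913 256.69435912]
0.076 [388.88651271 261.88534542]
```

Request:
arm_command --dp '[[0,0,0],[0,0,0],[0,0,0],[0,0,0]]' --turn '[[0,0,0],[0,0,0],[0,0,0],[0,0,0]]' --jaw '[0.42,0.42,0.42,0.42]'

```text
time_s: 26.68
eef_pos: [0.5481, -0.1627, 0.2081]
eef_rot: [-0.0, -0.108, 0.994, -0.0]
wrist_force: [-0.6, 1.0, 0.6]
opening: 0.424
grasp_force: 0.0
```

```bash
python3 -c "
from bench import *
print(get_obs()['wrist_force']);print(hand_in())"
```

```text
[-0.6076651   0.95442582  0.57693594]
the job is handed in; nothing more can be done
None
```

I locked the clamp over centre and left it over 2 s, released it with the lever at about 8.5 N, and stood the yellow-capped tube in an empty rack hole, then handed in at about 27 s; no verdict came back.

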